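# Photograph the seed samples on the geared indexing table

### The arm

A 6-joint arm with a two-finger parallel gripper is mounted at the origin on the work surface. World frame = base frame: x ahead of the robot, y to its left, z up, the work surface at z = 0. Lengths are in m, angles in rad, forces in N, time in s.
With the tool pointing down it reaches from about 0.325 to 0.9 m from the base axis. Payload 6.1 kg.
Tool frame: the origin (TCP) lies midway between the tips of the shut fingers; the grasp point (between the pads) lies 19 mm behind it; z points along the fingers, y is the line along which they close (so a half turn about z gives the same grasp; the last joint's range is limited). The gripper opens to 87 mm and grips with 3 to 60 N. Pads are 19 mm wide; open, the fingers measure 117 mm over their backs; the gripper's body (75 mm by 190 mm) begins 51 mm behind the grasp point.
Start: joints at [-1.354, 0.22, 1.526, -0, 1.395, -0.126], TCP at [0.21, -0.589, 0.223] pointing down, gripper open.
Joint ranges: [-2.98, 2.98], [-0.91, 2.08], [0.09, 2.57], [-1.24, 4.39], [0.2, 2.65], [-2.68, 2.68]. Speed limits (rad/s): [2.57, 2.57, 3.01, 3.14, 3.14, 3.14].

### API

Orientations are given as a unit quaternion [w, x, y, z].
In Python, from plant import bot gives the robot as it stands.
- The arm moves only by the tool move_arm, never from a script. Its argument "deltas" is one flat list of numbers, 4 for each row, row after row: the shift along the world's x, y, z in mm, then the turn about the world's z in rad. A call has exactly 8 rows; each row shifts and turns the commanded pose from where the row before left it; what a row does not reach is not made up. A row lasts 1/12 s, in which the tool goes at most 41.7 mm and 7.16 degrees, less where a joint would pass 70% of its speed; a pose out of reach is approached as far as the arm can. A call with a gripper value outside its range is refused whole. "jaw" is the opening, from 0 (shut) to 1 (fully open), set as the call begins (left out, the last holds). The fingers move at their own pace and stop on an object; "newtons" is the grip in N (left out, the last holds). Time passes only in rows, so rows that do not move let the fingers close, or fill a call up. It gives the time, the measured TCP pose, the force, the opening and the grip force at its end, in the units of the state.
- bot.read_state(): the state, without advancing time (a new reading comes with each control period).
- bot.camera(name): name is "side" or "top"; returns a dict with "color" (420x560x3 uint8, blue, green, red), "z_map" (420x560 float32, m along the optical axis (not along the pixel's ray), 0 where there is no reading), "fovy" (degrees; the focal length in pixels is half the picture's height over the tangent of half this angle, whatever the lens; pixels are square), "cx", "cy" (the principal point, pixels), "cam_to_world" (4x4, takes a point from camera to world coordinates). Camera axes: x right, y up, looking along -z (the intrinsics and any distortion apply to the point x, -y, -z); pixel columns grow to the right and rows downward; lengths in m; the calibration is good to about 2 mm. A picture is of the moment at which its call begins.
- bot.close_job(): hands the job in; it is judged then, once.
Trained networks look in a picture, given as the dict that the camera call returned (one of the last four; its "shot" number tells which), for a name from the list of things; names that differ only in an ending like _2 or _b are one class to them, and where a whole thing is asked for, a point or a joint stands for the part that bears it (a point fixed in the world has none). Each returns a list of dicts, best first, with "confidence" (0 to 1); they miss things now and then, are a little off and sometimes report something else, mostly with a low value. They report only what shows in the picture. A call takes as long as a camera call. They do not tell look-alikes from the thing itself.
- bot.find_in(target, picture): "extent" ([centre column, centre row, width, height] in pixels, round what is visible of it).
- bot.outline_of(target, picture): "mask" (420x560 bool, what is visible of it) and "extent" ([centre column, centre row, width, height] in pixels, round what is visible of it).
The state is a dict: "clock": time; "joint_positions": joint angles; "dq": joint speeds; "tau": joint torques, N m; "eef_pos": TCP position; "tool_rot": TCP orientation; "ft_force": force on the tool from outside, world axes, zero at the start; "ft_torque": the same for the moment, N m; "finger_gap": finger opening in m; "grip_force": force on a finger pad.
Only numpy, scipy, OpenCV 4.12 (cv2) and the standard library are available. Lean on these libraries where they do the work, as an engineer would, in place of code of your own. Each camera call takes 0.05 s, during which the arm holds its last target. There are 200 camera calls.

### The job

Take the seed pots on the bench one at a time, red lid first, then yellow, then blue (one may be missing): crank the handwheel until the bay of the pot's colour is at the brass loading pointer, stand the pot upright in it centred between the four brass stops, let go, and crank it round to the camera (two turns of the wheel per bay) and let it rest there a moment before you go on to the next pot. Finish with every pot centred in the bay of its colour and the red bay back at the loading pointer. Turn the plate only with the handwheel, and leave the other things on the bench alone.

Things in the scene. Friction and masses are not known exactly. Their poses are not given: they have to be found in the camera images.
- pot_red_mid (a point): centre (half-way up) of the red-lidded seed pot: a round closed pot, 54 mm across, 34 mm tall, clear below and red lid on top, 90 g, standing on the bench at the start; z points up out of the lid. Absent in some starts
- pot_yellow_mid (a point): centre (half-way up) of the yellow-lidded seed pot: a round closed pot, 54 mm across, 34 mm tall, clear below and yellow lid on top, 90 g, standing on the bench at the start; z points up out of the lid. Absent in some starts
- pot_blue_mid (a point): centre (half-way up) of the blue-lidded seed pot: a round closed pot, 54 mm across, 34 mm tall, clear below and blue lid on top, 90 g, standing on the bench at the start; z points up out of the lid. Absent in some starts
- pot_red: the red-lidded seed pot, origin at the centre of its underside
- pot_yellow: the yellow-lidded seed pot, origin at the centre of its underside
- pot_blue: the blue-lidded seed pot, origin at the centre of its underside
- bay_red (a point): centre of the red bay (red disc) on the plate's top face, 85 mm from its axis; a pot in the bay has its centre 17 mm above. Four brass stop pins, 6 mm thick, 7 mm high, stand 33 mm from this point (3 mm play round a pot) on the diagonals, 45 degrees off the radial line: fingers go in along the radial or tangential line. Its axes are those of the plate
- bay_yellow (a point): centre of the yellow bay (yellow disc) on the plate's top face, 85 mm from its axis; a pot in the bay has its centre 17 mm above. Four brass stop pins, 6 mm thick, 7 mm high, stand 33 mm from this point (3 mm play round a pot) on the diagonals, 45 degrees off the radial line: fingers go in along the radial or tangential line. Its axes are those of the plate
- bay_blue (a point): centre of the blue bay (blue disc) on the plate's top face, 85 mm from its axis; a pot in the bay has its centre 17 mm above. Four brass stop pins, 6 mm thick, 7 mm high, stand 33 mm from this point (3 mm play round a pot) on the diagonals, 45 degrees off the radial line: fingers go in along the radial or tangential line. Its axes are those of the plate
- load_spot (a point): loading spot: where a bay's centre lies when that bay is at the brass loading pointer (the pointer stands just outside the plate, on the robot's side). At plate-top level, 75 mm above the bench
- view_spot (a point): viewing spot: where a bay's centre lies when that bay is in front of the small black inspection camera on its post, 120 degrees counter-clockwise (from above) round the plate from the loading spot. The camera's top is 130 mm above the bench
- handwheel (a joint): angle of the handwheel, rad, counter-clockwise from above, not wrapped; its axis is upright. A worm gear turns the plate the same way: 6 wheel turns = 1 plate turn, 2 turns (12.57) = one bay. At 0 red is at the loading pointer; at 12.57 yellow is, and red at the camera; at 25.13 blue is, and yellow at the camera; so on. Turns either way, takes about 10 N at the crank grip, stays put
- wheel_axis (a point): point on the upright axis of the handwheel (124 mm across, its rim about 62 to 73 mm above the bench), 77 mm above the bench
- knob (a point): centre of the red crank grip: an upright round knob, 22 mm thick, 42 mm tall (from 74 to 116 mm above the bench), 50 mm from the wheel's axis; it spins freely on its own pin, so it can be held firmly while it is carried round the circle
- indexer: the green cast base of the indexing table, fixed to the bench; origin under the plate's axis at bench level, x from the loading pointer towards the plate's axis; the loading pointer's block is at -x, the handwheel at (-50, -200) mm
- plate: the round steel plate that carries the bays, 250 mm across, top 75 mm above the bench; origin on its axis at bench level, z up; its -x axis runs out through the red bay. The gear resists any push on the plate itself
- jar_a: seed jar with a yellow cap, 80 mm across, 70 mm tall, bystander
- jar_b: seed jar with a steel cap, 80 mm across, 70 mm tall, bystander
- mug: blue mug, 80 mm across, 75 mm tall, its handle sticking out about 30 mm, bystander
- book: green book, 170 x 240 x 35 mm, bystander
- tape: roll of grey tape lying flat, 90 mm across, 22 mm tall, bystander
- wrench: wrench lying on the bench, bystander
- tags: orange box of ear tags, 90 x 60 x 40 mm, bystander
Things that resemble listed ones, but are neither listed nor needed, are in the scene too. What is shaped like the pot_red but green or turquoise is not meant.

How it is judged:
By the outcome, as a careful person would: the job done as asked, in the order asked, and still so for the second after the job is handed in, with the robot touching nothing.
Of pot_red, pot_yellow, pot_blue only 2 to 3 are there at a start; the rules pass over those that are not, and their reading is None.
At some moment in a run one of pot_red, pot_yellow, pot_blue may be knocked a few centimetres aside while the robot is not near it.
Once in a run the grip may slacken for a moment while it holds something.
It also fails if it takes over 210 s, if anything falls off the work surface, if the arm or the gripper's body presses on something with over 40 N, if the wrist force passes 120 N, or if a joint passes its speed limit or range.

## Working session

There is one attempt and no reset: what is moved stays moved. The work goes in short steps, Python scripts to look and compute and a tool call to move; the robot and the scene stay as the last step left them, time stands still between calls to the robot, and variables do not carry over. Pictures are saved under pics/ and viewed, at most 14 in all, crops included, and the job is handed in when it is done.

Besides the shell and the picture viewer there is one more tool, called after "Call:" as name(argument=value, ...), one argument or row to a line, values as JSON. move_arm: Moves the arm, as the interface text tells. Its arguments: {"type":"object","properties":{"deltas":{"type":"array"},"jaw":{"type":"number"},"newtons":{"type":"number"}},"required":["deltas"]}

```bash
ls; mkdir -p pics; cat > h.py <<'E'
import numpy as np, cv2
from plant import bot
def f_of(p): return 0.5*p["color"].shape[0]/np.tan(np.radians(p["fovy"])/2)
def world(p,u,v,z=None,d=None):
    """pixel->world, on plane z or by depth d"""
    f=f_of(p); M=np.array(p["cam_to_world"])
    r=np.array([(u-p["cx"])/f,-(v-p["cy"])/f,-1.0])
    o=M[:3,3]; w=M[:3,:3]@r
    return o+w*(d if d is not None else (z-o[2])/w[2])
def cloud(p):
    f=f_of(p); M=np.array(p["cam_to_world"]); d=p["z_map"]
    v,u=np.mgrid[:d.shape[0],:d.shape[1]]
    P=np.stack([(u-p["cx"])/f*d,-(v-p["cy"])/f*d,-d],-1)@M[:3,:3].T+M[:3,3]
    P[d==0]=np.nan
    return P
E
python3 - <<'E'
from h import *
for n in("top","side"):
    p=bot.camera(n); cv2.imwrite(f"pics/{n}0.png",p["color"])
    print(n,[k for k in p],p["fovy"],p["cx"],p["cy"],np.round(p["cam_to_world"],3).tolist(), {k:p[k] for k in p if k not in("color","z_map","cam_to_world")})
    P=cloud(p)
    for t in["pot_red","pot_yellow","pot_blue","handwheel","knob","plate","indexer","bay_red","bay_yellow","bay_blue"]:
        for r in bot.outline_of(t,p)[:3]:
            m=r["mask"]; print(t,round(r["confidence"],2),np.round(r["extent"]),np.round(np.nanmedian(P[m],0),3),np.round(np.nanmax(P[m][:,2]),3),np.median(p["color"][m],0))
print(bot.read_state())
E
```

```text
pics
top ['color', 'z_map', 'fovy', 'cx', 'cy', 'cam_to_world', 'shot'] 46.16528242438966 279.0785375567804 208.59223847042315 [[-0.007, 0.992, -0.126, 0.355], [-1.0, -0.007, 0.001, -0.054], [0.0, 0.126, 0.992, 1.56], [0.0, 0.0, 0.0, 1.0]] {'fovy': 46.16528242438966, 'cx': 279.0785375567804, 'cy': 208.59223847042315, 'shot': 1}
pot_red 0.8 [191. 243.  14.  18.] [0.449 0.222 0.032] 0.044 [ 27.  36. 251.]
pot_red 0.78 [151. 258.  22.  18.] [0.403 0.342 0.033] 0.045 [223. 224.   0.]
pot_red 0.69 [158. 225.  22.  21.] [0.503 0.327 0.032] 0.044 [223. 223.   0.]
pot_blue 0.71 [194. 201.  22.  18.] [0.579 0.208 0.032] 0.043 [243. 122.  38.]
handwheel 0.65 [341. 216.  42.  41.] [ 0.525 -0.243  0.071] 0.122 [134. 149. 164.]
handwheel 0.64 [190. 242.  16.  15.] [0.449 0.224 0.033] 0.044 [ 26.  36. 251.]
knob 0.62 [296. 210. 126.  98.] [ 0.556 -0.079  0.073] 0.137 [244. 243. 241.]
knob 0.59 [356. 228.   8.   8.] [ 0.487 -0.274  0.115] 0.122 [ 25.5  34.  254. ]
knob 0.49 [339. 215.  40.  38.] [ 0.519 -0.242  0.072] 0.122 [171. 166. 186.]
plate 0.72 [275. 201.  80.  82.] [ 0.572 -0.04   0.075] 0.
[... 1900 characters left out ...]
ositions': array([-1.35410346e+00,  2.20367719e-01,  1.52649173e+00, -2.70414067e-05,
        1.39469624e+00, -1.26110601e-01]), 'dq': array([ 7.61394551e-04, -2.21355746e-04,  6.88278293e-04,  1.32020699e-03,
       -9.10200485e-05, -1.06047714e-03]), 'tau': array([ 2.24049322e-04, -4.94570625e+01, -3.87716460e+01,  6.97601354e-02,
        4.66217170e-02, -6.10101782e-07]), 'eef_pos': array([ 0.21006186, -0.58864115,  0.22256204]), 'tool_rot': array([ 1.90639672e-05,  9.85346246e-01,  1.70566042e-01, -1.24612866e-05]), 'ft_force': array([-0.56198664,  0.65480313, -0.20135213]), 'ft_torque': array([-0.02215417, -0.01140528, -0.00311422]), 'grip_force': 0.0, 'finger_gap': 0.08711352813910658}
```

View pics.

View pics/top0.png

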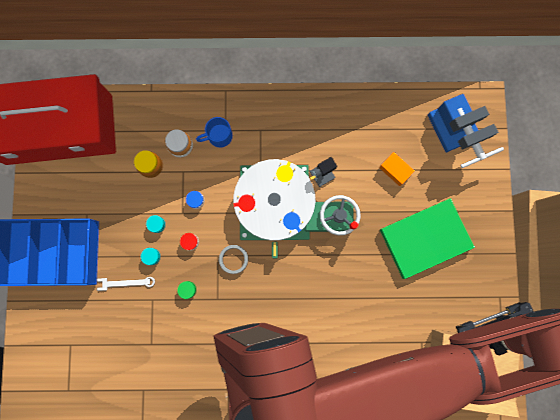

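View pics/side0.png

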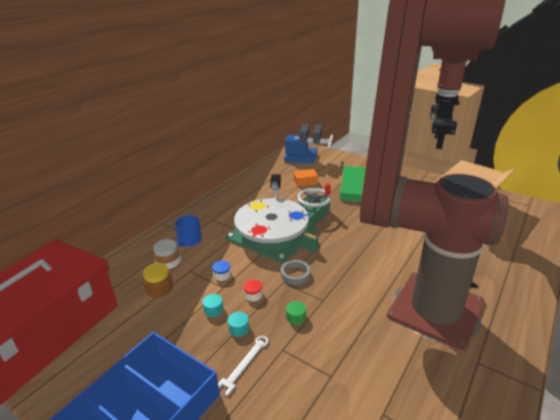

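```bash
cat >> h.py <<'E'
def blobs(p,name,amin=8):
    H=cv2.cvtColor(p["color"],cv2.COLOR_BGR2HSV); h,s,v=H[...,0].astype(int),H[...,1],H[...,2]
    m={"red":((h<6)|(h>174)),"yellow":(abs(h-29)<5),"blue":(abs(h-110)<10)}[name]&(s>140)&(v>90)
    n,l,st,c=cv2.connectedComponentsWithStats(m.astype(np.uint8))
    return [(st[i,4],c[i],l==i) for i in range(1,n) if st[i,4]>=amin]
E
python3 - <<'E'
from h import *
p=bot.camera("top");P=cloud(p)
for n in("red","yellow","blue"):
    for a,c,m in blobs(p,n):
        z=np.nanmedian(P[m][:,2])
        if .02<z<.15 and a<700: print(n,a,np.round(c,1),np.round(world(p,*c,z=z),4),round(z,4))
# plate: white pixels at z~75
m=(abs(P[...,2]-.075)<.006)&(p["color"].min(2)>200)
n,l,st,c=cv2.connectedComponentsWithStats(m.astype(np.uint8));i=1+st[1:,4].argmax()
cs,_=cv2.findContours((l==i).astype(np.uint8),0,1);k=cv2.convexHull(max(cs,key=len))[:,0]
W=np.array([world(p,*q,z=.075)[:2] for q in k]);A=np.c_[2*W,np.ones(len(W))]
s=np.linalg.lstsq(A,(W**2).sum(1),rcond=None)[0];r=np.sqrt(s[2]+s[0]**2+s[1]**2);print("plate",s[:2],r)
# wheel rim
m=(abs(P[...,2]-.0675)<.012);m[:, :318]=0;m[:,364:]=0;m[:190]=0;m[242:]=0;m&=p["color"].min(2)>110
k=np.argwhere(m)[:,::-1].astype(np.int32);k=cv2.convexHull(k)[:,0]
W=np.array([world(p,*q,z=.072)[:2] for q in k]);A=np.c_[2*W,np.ones(len(W))]
s=np.linalg.lstsq(A,(W**2).sum(1),rcond=None)[0];print("wheel",s[:2],np.sqrt(s[2]+s[0]**2+s[1]**2),np.std(np.hypot(*(W-s[:2]).T)))
# pointer: brass-ish
cv2.imwrite("pics/crop0.png",cv2.resize(p["color"][150:270,225:375],None,fx=5,fy=5,interpolation=cv2.INTER_CUBIC))
E
```

```text
red 237 [245.5 202.9] [0.5611 0.0469 0.0752] 0.0752
red 51 [353.4 224.9] [ 0.4881 -0.2738  0.1135] 0.1135
red 235 [188.1 241.1] [0.4487 0.2273 0.0327] 0.0327
yellow 392 [145.1 161.4] [0.6934 0.3575 0.0683] 0.0683
yellow 237 [284.5 172.6] [ 0.6539 -0.0725  0.0748] 0.0748
blue 375 [456.6 105.8] [ 0.8538 -0.602   0.0992] 0.0992
blue 521 [445.7 131.6] [ 0.7928 -0.5892  0.0291] 0.0291
blue 683 [216.9 132.1] [0.7975 0.1421 0.0253] 0.0253
blue 28 [474.  127.6] [ 0.8049 -0.6794  0.031 ] 0.031
blue 219 [194.  198.9] [0.5808 0.211  0.033 ] 0.033
blue 245 [291.6 221. ] [ 0.5048 -0.0929  0.0751] 0.0751
plate [ 0.57344253 -0.04023667] 0.12340138379362324
wheel [ 0.52352612 -0.24009635] 0.06098324054758614 0.00040294612014845927
```

View pics/crop0.png

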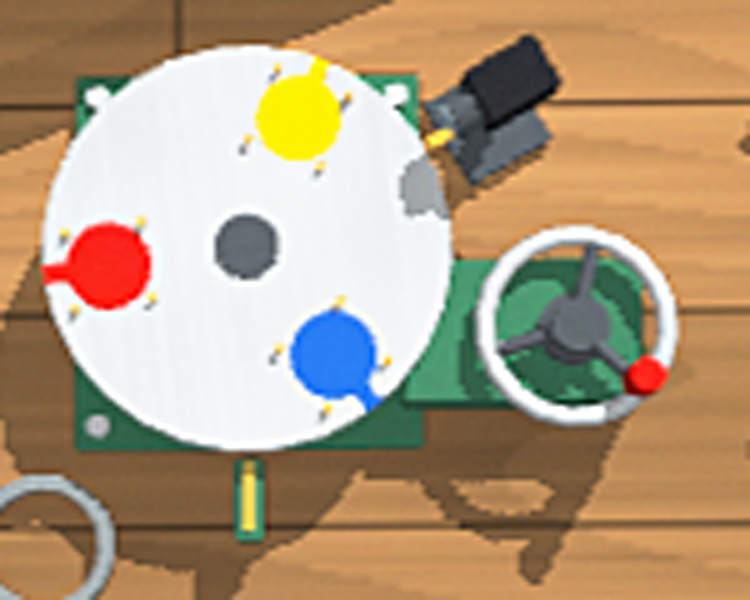

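Call:
move_arm(
  deltas=[23,26,-3,-0.1143,23,26,-3,-0.1143,23,26,-3,-0.1143,23,26,-3,0,23,26,-3,0,23,26,-3,0,23,26,-3,0,23,26,-3,0],
  jaw=1,
  newtons=40,
)

```text
clock: 1.82
eef_pos: [0.395, -0.3793, 0.1986]
tool_rot: [0.0, 1.0, -0.0, 0.0]
ft_force: [0.7, -0.2, -1.0]
finger_gap: 0.0869
grip_force: 0.0
```

Call:
move_arm(
  deltas=[23,26,-3,0,23,26,-3,0,23,26,-3,0,24,28,-3,0,0,0,0,0,0,0,0,0,0,0,0,0,0,0,0,0],
)

```text
clock: 2.48
eef_pos: [0.4865, -0.2756, 0.1867]
tool_rot: [0.0, 1.0, -0.001, -0.0]
ft_force: [-0.1, 0.4, -1.0]
finger_gap: 0.087
grip_force: 0.0
```

Call:
move_arm(
  deltas=[0,0,-34,0,0,0,-34,0,0,0,-33,0,0,0,0,0,0,0,0,0,0,0,0,0,0,0,0,0,0,0,0,0],
)

```text
clock: 3.15
eef_pos: [0.4885, -0.2761, 0.0883]
tool_rot: [0.001, 1.0, -0.0, 0.002]
ft_force: [0.6, 1.1, -0.7]
finger_gap: 0.0872
grip_force: 0.0
```

Call:
move_arm(
  deltas=[0,0,0,0,0,0,0,0,0,0,0,0,0,0,0,0,0,0,0,0,0,0,0,0,0,0,0,0,0,0,0,0],
  jaw=0,
  newtons=40,
)

```text
clock: 3.82
eef_pos: [0.487, -0.2746, 0.0854]
tool_rot: [-0.0, 1.0, -0.0, -0.0]
ft_force: [-0.1, 0.8, 0.9]
finger_gap: 0.0416
grip_force: 0.0
```

Call:
move_arm(
  deltas=[0,0,0,0,0,0,0,0,0,0,0,0,0,0,0,0,0,0,0,0,0,0,0,0,0,0,0,0,0,0,0,0],
)

```text
clock: 4.48
eef_pos: [0.4871, -0.2751, 0.0856]
tool_rot: [0.0, 1.0, -0.0, 0.0]
ft_force: [-0.4, -4.7, -2.5]
finger_gap: 0.021
grip_force: 40.0
```

Call:
move_arm(
  deltas=[17.4,-11.7,0,0,19.1,-3.8,0,0,19.1,3.8,0,0,16.3,10.8,0,0,10.8,16.3,0,0,3.8,19.1,0,0,-3.8,19.1,0,0,-10.8,16.3,0,0],
)

```text
clock: 5.15
eef_pos: [0.5596, -0.2061, 0.0856]
tool_rot: [0.002, 1.0, 0.0, 0.0]
ft_force: [-2.4, -14.8, -3.1]
finger_gap: 0.0209
grip_force: 40.0
```

Call:
move_arm(
  deltas=[-16.3,10.8,0,0,-19.1,3.8,0,0,-19.1,-3.8,0,0,-16.3,-10.8,0,0,-10.8,-16.3,0,0,-3.8,-19.1,0,0,3.8,-19.1,0,0,10.8,-16.3,0,0],
)

```text
clock: 5.82
eef_pos: [0.4851, -0.2735, 0.0855]
tool_rot: [-0.003, 1.0, -0.0, -0.003]
ft_force: [-2.0, 12.2, 6.4]
finger_gap: 0.0211
grip_force: 40.0
```

Call:
move_arm(
  deltas=[16.3,-10.8,0,0,19.1,-3.8,0,0,19.1,3.8,0,0,16.3,10.8,0,0,10.8,16.3,0,0,3.8,19.1,0,0,0,0,0,0,0,0,0,0],
)

```text
clock: 6.48
eef_pos: [0.5715, -0.2375, 0.0855]
tool_rot: [-0.002, 1.0, 0.001, -0.003]
ft_force: [-9.5, 5.2, 8.0]
finger_gap: 0.0207
grip_force: 40.0
```

```bash
cat >> h.py <<'E'
C=np.array([.5733,-.0400]); W0=np.array([.5235,-.2401])
def plate(p):
    P=cloud(p);out={}
    for n in("red","yellow","blue"):
        for a,c,m in blobs(p,n,30):
            z=np.nanmedian(P[m][:,2]); w=world(p,*c,z=z)[:2]; d=w-C
            if abs(z-.075)<.006 and np.hypot(*d)<.11: out[n]=(np.round(w,4),a,round(np.degrees(np.arctan2(d[1],d[0]))%360,1))
            elif np.hypot(*(w-W0))<.07 and z<.13: out["knob"]=np.round(w,4)
            elif .02<z<.12 and 100<a<450: out["pot?"+n]=(np.round(w,4),a,round(z,3))
    return out
E
cat > look.py <<'E'
from h import *
import sys
p=bot.camera("top"); 
for k,v in plate(p).items(): print(k,v)
if len(sys.argv)>1: cv2.imwrite(f"pics/{sys.argv[1]}.png",p["color"])
s=bot.read_state();print(s["clock"],s["eef_pos"],s["ft_force"],s["finger_gap"])
E
python3 look.py t1
```

```text
red (array([ 0.4869, -0.0401]), np.int32(241), np.float64(180.1))
pot?red (array([0.4487, 0.2271]), np.int32(235), np.float64(0.034))
pot?yellow (array([0.6933, 0.3573]), np.int32(394), np.float64(0.069))
yellow (array([0.6169, 0.0361]), np.int32(242), np.float64(60.2))
pot?blue (array([0.5808, 0.211 ]), np.int32(219), np.float64(0.033))
blue (array([ 0.6172, -0.115 ]), np.int32(238), np.float64(300.4))
6.5333 [ 0.57147405 -0.23755468  0.08548771] [-9.57013315  4.65766044  8.94928833] 0.02104572162916336
```

Call:
move_arm(
  deltas=[0,0,0,0,0,0,0,0,0,0,0,0,0,0,0,0,0,0,35,0,0,0,35,0,0,0,35,0,-10.4,39,0,0],
  jaw=1,
)

```text
clock: 7.2
eef_pos: [0.5685, -0.2082, 0.2]
tool_rot: [0.005, 1.0, -0.002, 0.007]
ft_force: [0.6, -0.2, 2.5]
finger_gap: 0.0664
grip_force: 0.0
```

Call:
move_arm(
  deltas=[-10.4,39,0,0,-10.4,39,0,0,-10.4,39,0,0,-10.4,39,0,0,-10.4,39,0,0,-10.4,39,0,0,-10.4,39,0,0,-10.4,39,0,0],
)

```text
clock: 7.87
eef_pos: [0.4793, 0.1126, 0.1908]
tool_rot: [-0.0, 1.0, -0.0, 0.0]
ft_force: [1.8, 0.9, 0.1]
finger_gap: 0.0871
grip_force: 0.0
```

Call:
move_arm(
  deltas=[-10.4,39,-10,0,-10.4,39,-10,0,-10.4,38.3,-10,0,0,0,-30,0,0,0,-30,0,0,0,0,0,0,0,0,0,0,0,0,0],
)

```text
clock: 8.53
eef_pos: [0.4497, 0.2271, 0.1019]
tool_rot: [-0.0, 1.0, -0.0, 0.001]
ft_force: [0.8, 0.4, 0.4]
finger_gap: 0.0868
grip_force: 0.0
```

```bash
python3 look.py t2; python3 - <<'E'
from h import *
p=bot.camera("side");cv2.imwrite("pics/s2.png",p["color"])
E
```

```text
knob [ 0.5712 -0.2363]
red (array([ 0.4868, -0.0401]), np.int32(239), np.float64(180.0))
pot?yellow (array([0.6932, 0.3574]), np.int32(392), np.float64(0.069))
yellow (array([0.6168, 0.0361]), np.int32(242), np.float64(60.3))
pot?blue (array([0.5807, 0.211 ]), np.int32(219), np.float64(0.033))
blue (array([ 0.6172, -0.115 ]), np.int32(238), np.float64(300.4))
8.5833 [0.45043    0.22720226 0.10261209] [-0.18653564 -0.0958414   0.2371698 ] 0.08646651295047318
```

View pics/t2.png

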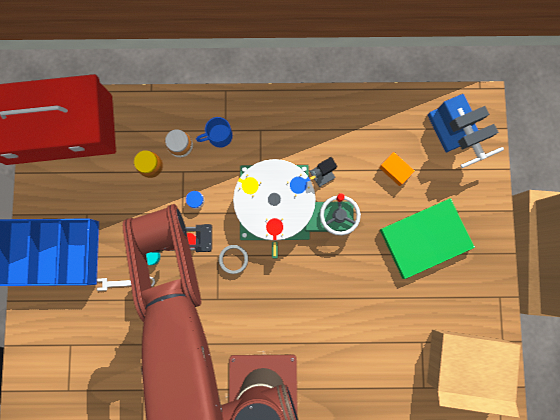

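View pics/s2.png

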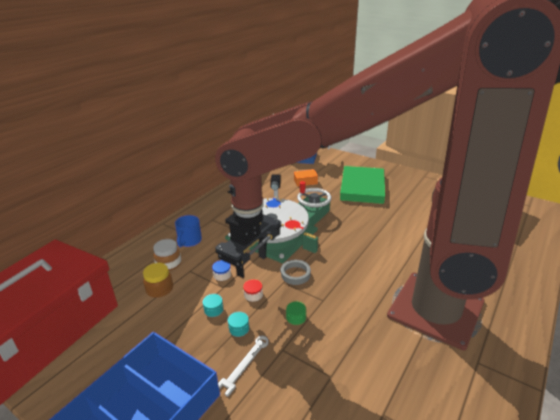

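Call:
move_arm(
  deltas=[0,0,-34,0,0,0,-34,0,0,0,-18,0,0,0,-8.6,0,0,0,0,0,0,0,0,0,0,0,0,0,0,0,0,0],
)

```text
clock: 9.3
eef_pos: [0.4506, 0.2277, 0.008]
tool_rot: [-0.001, 1.0, -0.0, 0.002]
ft_force: [-0.1, -0.9, 1.1]
finger_gap: 0.087
grip_force: 0.0
```

Call:
move_arm(
  deltas=[0,0,0,0,0,0,0,0,0,0,0,0,0,0,0,0,0,0,0,0,0,0,0,0,0,0,0,0,0,0,0,0],
  jaw=0,
  newtons=30,
)

```text
clock: 9.97
eef_pos: [0.4487, 0.2272, 0.0059]
tool_rot: [-0.0, 1.0, -0.0, -0.0]
ft_force: [-0.8, -0.1, 0.4]
finger_gap: 0.0538
grip_force: 30.0
```

Call:
move_arm(
  deltas=[0,0,30,0,0,0,35,0,0,0,35,0,0,0,30,0,5,-35,0,0,5,-35,0,0,5,-35,0,0,5,-35,0,0],
)

```text
clock: 10.63
eef_pos: [0.4686, 0.086, 0.1361]
tool_rot: [0.0, 1.0, 0.001, 0.0]
ft_force: [1.0, 0.2, -1.7]
finger_gap: 0.0533
grip_force: 30.0
```

Call:
move_arm(
  deltas=[5,-35,0,0,5,-35,0,0,5,-35,0,0,4.6,-22.2,0,0,0,0,0,0,0,0,-20,0,0,0,0,0,0,0,0,0],
)

```text
clock: 11.3
eef_pos: [0.4869, -0.0393, 0.1147]
tool_rot: [-0.001, 1.0, 0.0, -0.002]
ft_force: [-0.9, 0.3, -0.7]
finger_gap: 0.0534
grip_force: 30.0
```

```bash
python3 look.py t3; python3 - <<'E'
from h import *
p=bot.camera("side");c=p["color"][170:300,190:340];cv2.imwrite("pics/s3.png",cv2.resize(c,None,fx=5,fy=4.6))
P=cloud(p)
for a,cc,m in blobs(p,"red",20): print(a,np.round(cc),np.round(np.nanmedian(P[m],0),4))
E
```

```text
knob [ 0.5709 -0.2363]
pot?yellow (array([0.6933, 0.3575]), np.int32(393), np.float64(0.069))
yellow (array([0.6204, 0.0387]), np.int32(197), np.float64(59.1))
pot?blue (array([0.5808, 0.2111]), np.int32(219), np.float64(0.033))
blue (array([ 0.6173, -0.115 ]), np.int32(238), np.float64(300.4))
11.35 [ 0.48770736 -0.03929598  0.11561955] [ 0.50537108  0.58528152 -1.29229755] 0.053525129828392214
83 [295. 208.] [ 0.4758 -0.0338  0.143 ]
95 [292. 224.] [ 0.4889 -0.0387  0.0744]
10762 [ 49. 309.] [0.7284 0.628  0.1429]
```

View pics/s3.png

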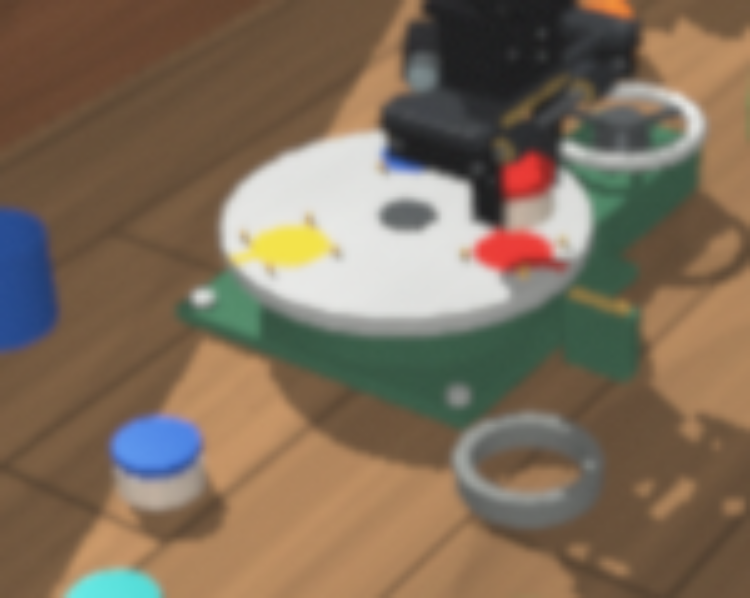

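Call:
move_arm(
  deltas=[0,0,-12,0,0,0,-10,0,0,0,-6,0,0,0,-4,0,0,0,-2,0,0,0,-1,0,0,0,0,0,0,0,0,0],
)

```text
clock: 12.07
eef_pos: [0.4886, -0.0401, 0.081]
tool_rot: [0.0, 1.0, -0.0, 0.0]
ft_force: [0.7, -0.3, -0.3]
finger_gap: 0.0532
grip_force: 30.0
```

Call:
move_arm(
  deltas=[0,0,0,0,0,0,0,0,0,0,0,0,0,0,0,0,0,0,0,0,0,0,0,0,0,0,0,0,0,0,25,0],
  jaw=1,
)

```text
clock: 12.73
eef_pos: [0.4846, -0.0392, 0.1017]
tool_rot: [-0.001, 1.0, -0.0, -0.004]
ft_force: [-0.7, -0.7, -0.7]
finger_gap: 0.0863
grip_force: 0.0
```

Call:
move_arm(
  deltas=[0,0,35,0,0,0,40,0,8,-32,0,0,8,-32,0,0,8,-32,0,0,8,-32,0,0,8,-32,0,0,0,0,0,0],
)

```text
clock: 13.4
eef_pos: [0.5292, -0.2054, 0.1811]
tool_rot: [0.001, 1.0, -0.002, 0.001]
ft_force: [-0.6, 0.9, 0.2]
finger_gap: 0.0868
grip_force: 0.0
```

```bash
python3 look.py t4;  python3 - <<'E'
from h import *
p=bot.camera("top")
P=cloud(p)
for a,cc,m in blobs(p,"red",20):
    z=np.nanmedian(P[m][:,2]);print(a,np.round(cc),np.round(world(p,*cc,z=z),4))
E
```

```text
pot?red (array([ 0.4868, -0.0405]), np.int32(257), np.float64(0.109))
pot?yellow (array([0.6933, 0.3576]), np.int32(393), np.float64(0.068))
yellow (array([0.6169, 0.036 ]), np.int32(243), np.float64(60.2))
pot?blue (array([0.5808, 0.2111]), np.int32(219), np.float64(0.033))
blue (array([ 0.6178, -0.1146]), np.int32(231), np.float64(300.8))
13.45 [ 0.52856433 -0.20279045  0.18078432] [-0.44206758  0.94456859  0.36114246] 0.08692811640513616
8535 [ 56. 119.] [0.7994 0.5954 0.1617]
195 [360. 175.] [ 0.5511 -0.2221  0.5538]
257 [274. 226.] [ 0.4869 -0.0405  0.1078]
123 [304. 245.] [ 0.4044 -0.1016  0.6054]
1171 [243. 336.] [0.245  0.0087 0.6956]
121 [330. 259.] [ 0.3776 -0.1525  0.6067]
1159 [300. 351.] [ 0.2148 -0.0893  0.6672]
561 [176. 371.] [0.1893 0.1219 0.6997]
606 [194. 380.] [0.172  0.0924 0.6926]
29 [134. 414.] [0.1413 0.1669 0.7796]
```

Call:
move_arm(
  deltas=[22.1,-20,0,0,22.1,-20,0,0,0,0,0,0,0,0,-32,0,0,0,-32,0,0,0,-32,0,0,0,0,0,0,0,0,0],
)

```text
clock: 14.17
eef_pos: [0.5707, -0.2378, 0.0831]
tool_rot: [-0.001, 1.0, 0.001, -0.002]
ft_force: [0.1, -0.2, 1.0]
finger_gap: 0.0871
grip_force: 0.0
```

Call:
move_arm(
  deltas=[0,0,0,0,0,0,0,0,0,0,0,0,0,0,0,0,0,0,0,0,0,0,0,0,0,0,0,0,0,0,0,0],
  jaw=0,
  newtons=45,
)

```text
clock: 14.83
eef_pos: [0.5725, -0.2401, 0.085]
tool_rot: [0.0, 1.0, -0.0, 0.0]
ft_force: [-0.1, 0.2, -0.6]
finger_gap: 0.0419
grip_force: 0.0
```

Call:
move_arm(
  deltas=[0,0,0,0,0,0,0,0,0,0,0,0,0,0,0,0,0,0,0,0,0,0,0,0,0,0,0,0,0,0,0,0],
)

```text
clock: 15.5
eef_pos: [0.5725, -0.2384, 0.0848]
tool_rot: [-0.001, 1.0, 0.0, -0.0]
ft_force: [0.3, 5.4, 1.6]
finger_gap: 0.0209
grip_force: 45.0
```

Call:
move_arm(
  deltas=[-3.8,19.1,0,0,-10.8,16.3,0,0,-16.3,10.8,0,0,-19.1,3.8,0,0,-19.1,-3.8,0,0,-16.3,-10.8,0,0,-10.8,-16.3,0,0,-3.8,-19.1,0,0],
)

```text
clock: 16.17
eef_pos: [0.4722, -0.2372, 0.0848]
tool_rot: [-0.002, 1.0, 0.0, 0.0]
ft_force: [11.5, 9.2, -4.2]
finger_gap: 0.0207
grip_force: 45.0
```

Call:
move_arm(
  deltas=[3.8,-19.1,0,0,10.8,-16.3,0,0,16.3,-10.8,0,0,19.1,-3.8,0,0,19.1,3.8,0,0,16.3,10.8,0,0,10.8,16.3,0,0,3.8,19.1,0,0],
)

```text
clock: 16.83
eef_pos: [0.5725, -0.2427, 0.0848]
tool_rot: [0.002, 1.0, -0.0, -0.001]
ft_force: [-8.4, -9.1, 1.6]
finger_gap: 0.0208
grip_force: 45.0
```

Call:
move_arm(
  deltas=[-3.8,19.1,0,0,-10.8,16.3,0,0,-16.3,10.8,0,0,-19.1,3.8,0,0,-19.1,-3.8,0,0,-16.3,-10.8,0,0,-10.8,-16.3,0,0,-3.8,-19.1,0,0],
)

```text
clock: 17.5
eef_pos: [0.4722, -0.2373, 0.0848]
tool_rot: [-0.002, 1.0, 0.0, 0.0]
ft_force: [12.0, 8.9, -3.6]
finger_gap: 0.0209
grip_force: 45.0
```

Call:
move_arm(
  deltas=[3.8,-19.1,0,0,10.8,-16.3,0,0,16.3,-10.8,0,0,19.1,-3.8,0,0,19.1,3.8,0,0,16.3,10.8,0,0,10.8,16.3,0,0,3.8,19.1,0,0],
)

```text
clock: 18.17
eef_pos: [0.5725, -0.2427, 0.0848]
tool_rot: [0.002, 1.0, -0.0, -0.001]
ft_force: [-6.5, -10.3, 1.6]
finger_gap: 0.0209
grip_force: 45.0
```

Call:
move_arm(
  deltas=[0,0,0,0,0,0,0,0,0,0,0,0,0,0,0,0,0,0,0,0,0,0,0,0,0,0,0,0,0,0,0,0],
)

```text
clock: 18.83
eef_pos: [0.5725, -0.2386, 0.0848]
tool_rot: [-0.002, 1.0, -0.0, -0.0]
ft_force: [-0.7, 6.9, 2.7]
finger_gap: 0.0209
grip_force: 45.0
```

```bash
python3 look.py t5
```

```text
pot?red (array([ 0.6154, -0.1132]), np.int32(252), np.float64(0.108))
pot?yellow (array([0.6932, 0.3574]), np.int32(394), np.float64(0.069))
yellow (array([ 0.4866, -0.0397]), np.int32(247), np.float64(179.8))
pot?blue (array([0.5808, 0.2111]), np.int32(219), np.float64(0.033))
blue (array([0.6169, 0.0359]), np.int32(238), np.float64(60.1))
18.8833 [ 0.57249441 -0.23866235  0.08476606] [-0.26991033  6.85214354  3.1840591 ] 0.021172568874748103
```

Call:
move_arm(
  deltas=[0,0,0,0,0,0,0,0,0,0,0,0,0,0,0,0,0,0,0,0,0,0,0,0,0,0,0,0,0,0,0,0],
)

```text
clock: 19.55
eef_pos: [0.5725, -0.2386, 0.0847]
tool_rot: [-0.002, 1.0, -0.0, -0.0]
ft_force: [-0.2, 8.5, 1.9]
finger_gap: 0.0209
grip_force: 45.0
```

Call:
move_arm(
  deltas=[0,0,0,0,0,0,0,0,0,0,0,0,0,0,0,0,0,0,0,0,0,0,0,0,0,0,0,0,0,0,0,0],
)

```text
clock: 20.22
eef_pos: [0.5725, -0.2386, 0.0848]
tool_rot: [-0.002, 1.0, -0.0, -0.0]
ft_force: [0.0, 6.7, 3.1]
finger_gap: 0.0212
grip_force: 45.0
```

Call:
move_arm(
  deltas=[-3.8,19.1,0,0,-10.8,16.3,0,0,-16.3,10.8,0,0,-19.1,3.8,0,0,-19.1,-3.8,0,0,-16.3,-10.8,0,0,-10.8,-16.3,0,0,-3.8,-19.1,0,0],
)

```text
clock: 20.88
eef_pos: [0.4722, -0.2378, 0.0848]
tool_rot: [-0.002, 1.0, 0.0, 0.001]
ft_force: [12.2, 8.8, -5.7]
finger_gap: 0.0213
grip_force: 45.0
```

Call:
move_arm(
  deltas=[3.8,-19.1,0,0,10.8,-16.3,0,0,16.3,-10.8,0,0,19.1,-3.8,0,0,19.1,3.8,0,0,16.3,10.8,0,0,10.8,16.3,0,0,3.8,19.1,0,0],
)

```text
clock: 21.55
eef_pos: [0.5724, -0.2434, 0.0848]
tool_rot: [0.002, 1.0, -0.001, -0.0]
ft_force: [-6.9, -10.2, 0.6]
finger_gap: 0.0211
grip_force: 45.0
```

Call:
move_arm(
  deltas=[-3.8,19.1,0,0,-10.8,16.3,0,0,-16.3,10.8,0,0,-19.1,3.8,0,0,-19.1,-3.8,0,0,-16.3,-10.8,0,0,-10.8,-16.3,0,0,-3.8,-19.1,0,0],
)

```text
clock: 22.22
eef_pos: [0.4722, -0.2378, 0.0848]
tool_rot: [-0.002, 1.0, 0.0, 0.001]
ft_force: [12.1, 9.9, -5.9]
finger_gap: 0.0208
grip_force: 45.0
```

Call:
move_arm(
  deltas=[3.8,-19.1,0,0,10.8,-16.3,0,0,16.3,-10.8,0,0,19.1,-3.8,0,0,19.1,3.8,0,0,16.3,10.8,0,0,10.8,16.3,0,0,3.8,19.1,0,0],
)

```text
clock: 22.88
eef_pos: [0.5725, -0.2434, 0.0848]
tool_rot: [0.002, 1.0, -0.001, -0.0]
ft_force: [-7.3, -9.3, 0.3]
finger_gap: 0.021
grip_force: 45.0
```

Call:
move_arm(
  deltas=[0,0,0,0,0,0,0,0,0,0,0,0,0,0,0,0,0,0,0,0,0,0,0,0,0,0,0,0,0,0,0,0],
)

```text
clock: 23.55
eef_pos: [0.5725, -0.2393, 0.0848]
tool_rot: [-0.001, 1.0, -0.0, 0.0]
ft_force: [0.2, 6.1, 1.6]
finger_gap: 0.0207
grip_force: 45.0
```

```bash
python3 look.py t6
```

```text
pot?red (array([0.6115, 0.0362]), np.int32(257), np.float64(0.108))
pot?yellow (array([0.6932, 0.3575]), np.int32(391), np.float64(0.068))
yellow (array([ 0.6166, -0.1144]), np.int32(236), np.float64(300.2))
pot?blue (array([0.5808, 0.211 ]), np.int32(219), np.float64(0.033))
blue (array([ 0.4865, -0.0395]), np.int32(242), np.float64(179.7))
23.6 [ 0.57249015 -0.23931856  0.08477932] [-0.7114952   6.18558389  1.51257228] 0.02086809838045136
```

Call:
move_arm(
  deltas=[0,0,0,0,0,0,0,0,0,0,0,0,0,0,0,0,0,0,35,0,0,0,35,0,0,0,35,0,0.7,37,0,0],
  jaw=1,
)

```text
clock: 24.27
eef_pos: [0.5773, -0.2106, 0.1993]
tool_rot: [0.005, 1.0, -0.003, 0.006]
ft_force: [1.9, 0.6, 1.3]
finger_gap: 0.0663
grip_force: 0.0
```

Call:
move_arm(
  deltas=[0.7,37,0,0,0.7,37,0,0,0.7,37,0,0,0.7,37,0,0,0.7,37,0,0,0.7,37,0,0,0.7,37,0,0,0.7,37,0,0],
)

```text
clock: 24.93
eef_pos: [0.579, 0.0943, 0.1902]
tool_rot: [0.0, 1.0, -0.0, 0.001]
ft_force: [0.5, 1.3, -0.8]
finger_gap: 0.087
grip_force: 0.0
```

Call:
move_arm(
  deltas=[0.7,37,-5,0,0.7,37,-10,0,0.6,35,-15,0,0,9,-30,0,0,0,-30,0,0,0,0,0,0,0,0,0,0,0,0,0],
)

```text
clock: 25.6
eef_pos: [0.582, 0.2105, 0.1015]
tool_rot: [-0.0, 1.0, -0.0, 0.001]
ft_force: [0.5, -0.1, 1.5]
finger_gap: 0.0869
grip_force: 0.0
```

```bash
python3 look.py t7; python3 - <<'E'
from h import *
p=bot.camera("top");cv2.imwrite("pics/c7.png",cv2.resize(p["color"][140:260,165:365],None,fx=4,fy=4,interpolation=cv2.INTER_CUBIC))
P=cloud(p)
for a,cc,m in blobs(p,"red",100): 
    z=np.nanmedian(P[m][:,2]);print(a,np.round(cc,1),np.round(world(p,*cc,z=z),4))
E
```

```text
pot?red (array([0.6116, 0.0361]), np.int32(256), np.float64(0.108))
knob [ 0.5715 -0.2381]
pot?yellow (array([0.7145, 0.3608]), np.int32(116), np.float64(0.068))
yellow (array([ 0.6166, -0.1145]), np.int32(235), np.float64(300.1))
pot?blue (array([ 0.8535, -0.6017]), np.int32(380), np.float64(0.099))
blue (array([ 0.4866, -0.0395]), np.int32(242), np.float64(179.6))
25.65 [0.58268308 0.21054696 0.10239978] [ 0.6961449  -0.50142818 -0.10293085] 0.08696867458380363
8532 [ 56.2 119.4] [0.7995 0.5954 0.1616]
335 [190.8 195.9] [0.5176 0.1363 0.5037]
1123 [159.8 193.4] [0.5251 0.2059 0.4944]
143 [136.2 201.8] [0.5033 0.2495 0.52  ]
256 [248.4 184.6] [0.6117 0.0361 0.1078]
9635 [172.1 337.7] [0.2402 0.1346 0.6742]
566 [259.3 399.8] [ 0.0537 -0.0051  0.3491]
187 [100.7 412.6] [0.1308 0.2347 0.7319]
```

View pics/c7.png

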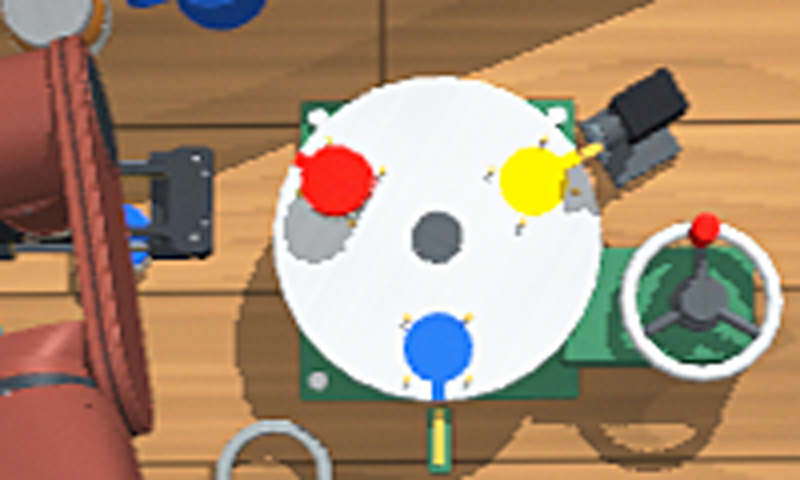

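Call:
move_arm(
  deltas=[0,0,-34,0,0,0,-34,0,0,0,-18,0,0,0,-8,0,0,0,0,0,0,0,0,0,0,0,0,0,0,0,0,0],
)

```text
clock: 26.37
eef_pos: [0.5829, 0.2113, 0.0085]
tool_rot: [-0.0, 1.0, -0.0, 0.002]
ft_force: [-0.0, 0.2, -0.5]
finger_gap: 0.0872
grip_force: 0.0
```

Call:
move_arm(
  deltas=[0,0,0,0,0,0,0,0,0,0,0,0,0,0,0,0,0,0,0,0,0,0,0,0,0,0,0,0,0,0,0,0],
  jaw=0,
  newtons=30,
)

```text
clock: 27.03
eef_pos: [0.5808, 0.211, 0.0059]
tool_rot: [-0.0, 1.0, -0.0, -0.0]
ft_force: [0.6, 0.3, 1.6]
finger_gap: 0.0534
grip_force: 30.0
```

Call:
move_arm(
  deltas=[0,0,30,0,0,0,35,0,0,0,35,0,0,0,30,0,-11.5,-31,0,0,-11.5,-31,0,0,-11.5,-31,0,0,-11.5,-31,0,0],
)

```text
clock: 27.7
eef_pos: [0.534, 0.0859, 0.1358]
tool_rot: [0.0, 1.0, 0.0, -0.0]
ft_force: [-0.1, -1.0, -0.1]
finger_gap: 0.0537
grip_force: 30.0
```

Call:
move_arm(
  deltas=[-11.5,-31,0,0,-11.5,-31,0,0,-11.5,-31,0,0,-11.5,-31,0,0,-0.5,-3,0,0,0,0,-20,0,0,0,0,0,0,0,0,0],
)

```text
clock: 28.37
eef_pos: [0.4872, -0.0395, 0.1149]
tool_rot: [-0.0, 1.0, -0.0, -0.002]
ft_force: [-0.3, -0.0, -0.7]
finger_gap: 0.0532
grip_force: 30.0
```

```bash
python3 - <<'E'
from h import *
p=bot.camera("side");c=p["color"][170:300,190:340];cv2.imwrite("pics/s8.png",cv2.resize(c,None,fx=5,fy=4.6))
print(bot.read_state()["eef_pos"])
E
```

```text
[ 0.48800666 -0.03949403  0.11571966]
```

View pics/s8.png

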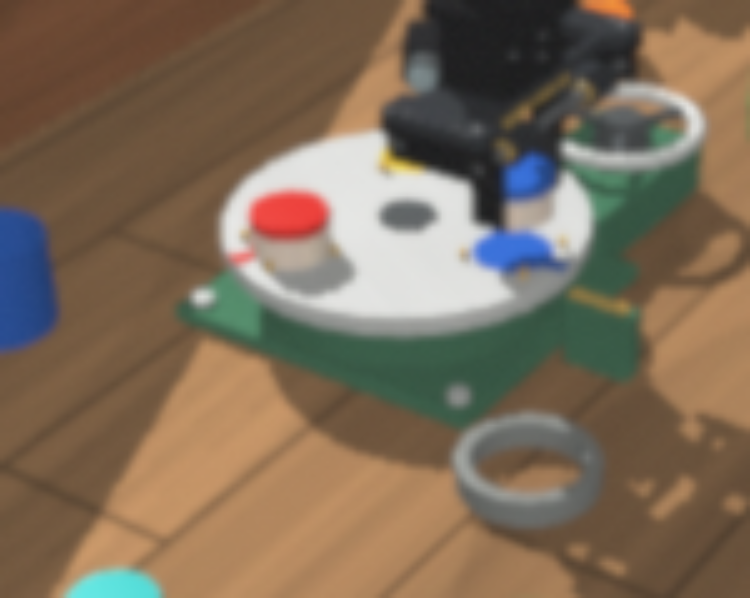

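Blue is upright over its bay (520,175 over 515,250), and red stands upright in its bay (290,230). Lowering and releasing.

Call:
move_arm(
  deltas=[0,0,-12,0,0,0,-10,0,0,0,-6,0,0,0,-4,0,0,0,-2,0,0,0,-1,0,0,0,0,0,0,0,0,0],
)

```text
clock: 29.08
eef_pos: [0.4887, -0.04, 0.0811]
tool_rot: [0.0, 1.0, 0.0, 0.0]
ft_force: [0.6, -0.6, -0.7]
finger_gap: 0.0534
grip_force: 30.0
```

Call:
move_arm(
  deltas=[0,0,0,0,0,0,0,0,0,0,0,0,0,0,0,0,0,0,0,0,0,0,0,0,0,0,0,0,0,0,25,0],
  jaw=1,
)

```text
clock: 29.75
eef_pos: [0.4846, -0.0392, 0.1017]
tool_rot: [-0.001, 1.0, -0.0, -0.004]
ft_force: [-1.5, 0.2, 0.4]
finger_gap: 0.0862
grip_force: 0.0
```

Call:
move_arm(
  deltas=[0,0,35,0,0,0,40,0,8,-32,0,0,8,-32,0,0,8,-32,0,0,8,-32,0,0,8,-32,0,0,0,0,0,0],
)

```text
clock: 30.42
eef_pos: [0.5292, -0.2054, 0.1812]
tool_rot: [0.001, 1.0, -0.002, 0.001]
ft_force: [-1.2, 0.5, 0.5]
finger_gap: 0.0871
grip_force: 0.0
```

Call:
move_arm(
  deltas=[22.1,-20,0,0,22.1,-20,0,0,0,0,0,0,0,0,0,0,0,0,0,0,0,0,0,0,0,0,0,0,0,0,0,0],
)

```text
clock: 31.08
eef_pos: [0.5723, -0.2394, 0.1814]
tool_rot: [0.0, 1.0, 0.0, 0.0]
ft_force: [-0.7, -0.6, -0.2]
finger_gap: 0.0869
grip_force: 0.0
```

```bash
cat >> h.py <<'E'
def lid(p,name):
    """circle fit to lid top, from hull of points of the right height"""
    P=cloud(p)
    for a,c,m in blobs(p,name,100):
        mm=m&(P[...,2]>.102)&(P[...,2]<.115)
        if mm.sum()<100: continue
        k=cv2.fitEllipse(cv2.convexHull(np.argwhere(mm)[:,::-1].astype(np.int32)))
        return mm.sum(),np.round(world(p,*k[0],z=.109)[:2],4),k[1]
E
python3 look.py t9; python3 - <<'E'
from h import *
p=bot.camera("top")
print(lid(p,"red"),lid(p,"blue"))
E
```

```text
pot?red (array([0.6115, 0.0361]), np.int32(257), np.float64(0.108))
pot?yellow (array([0.6934, 0.3573]), np.int32(394), np.float64(0.069))
yellow (array([ 0.6165, -0.1144]), np.int32(236), np.float64(300.2))
pot?blue (array([ 0.4869, -0.0405]), np.int32(258), np.float64(0.108))
31.1333 [ 0.57240253 -0.23949837  0.18141352] [-0.39271411  0.28386176 -0.08102702] 0.08674484752675884
(np.int64(186), array([0.7292, 0.4518]), (25.973848342895508, 26.961959838867188)) (np.int64(223), array([ 0.4885, -0.041 ]), (16.878477096557617, 17.434860229492188))
```

Call:
move_arm(
  deltas=[0,0,-32,0,0,0,-32,0,0,0,-32,0,0,0,0,0,0,0,0,0,0,0,0,0,0,0,0,0,0,0,0,0],
)

```text
clock: 31.85
eef_pos: [0.5743, -0.241, 0.0879]
tool_rot: [0.001, 1.0, -0.0, 0.002]
ft_force: [0.1, -0.2, 0.0]
finger_gap: 0.087
grip_force: 0.0
```

Call:
move_arm(
  deltas=[0,0,0,0,0,0,0,0,0,0,0,0,0,0,0,0,0,0,0,0,0,0,0,0,0,0,0,0,0,0,0,0],
  jaw=0,
  newtons=45,
)

```text
clock: 32.52
eef_pos: [0.5725, -0.24, 0.0848]
tool_rot: [-0.0, 1.0, -0.0, -0.0]
ft_force: [-0.0, 1.4, -0.5]
finger_gap: 0.0417
grip_force: 0.0
```

Call:
move_arm(
  deltas=[0,0,0,0,0,0,0,0,0,0,0,0,0,0,0,0,0,0,0,0,0,0,0,0,0,0,0,0,0,0,0,0],
)

```text
clock: 33.18
eef_pos: [0.5725, -0.2396, 0.0849]
tool_rot: [-0.0, 1.0, -0.0, -0.0]
ft_force: [-0.4, 4.5, 0.9]
finger_gap: 0.0206
grip_force: 45.0
```

Call:
move_arm(
  deltas=[-0.96,9.75,0,0,-2.84,9.38,0,0,-4.62,8.64,0,0,-6.22,7.58,0,0,-7.58,6.22,0,0,-8.64,4.62,0,0,-9.38,2.84,0,0,-9.75,0.96,0,0],
)

```text
clock: 33.85
eef_pos: [0.5248, -0.189, 0.085]
tool_rot: [-0.0, 1.0, -0.0, 0.003]
ft_force: [9.8, 4.0, -6.8]
finger_gap: 0.0209
grip_force: 45.0
```

Call:
move_arm(
  deltas=[-9.75,-0.96,0,0,-9.38,-2.84,0,0,-8.64,-4.62,0,0,-7.58,-6.22,0,0,-6.22,-7.58,0,0,-4.62,-8.64,0,0,-2.84,-9.38,0,0,-0.96,-9.75,0,0],
)

```text
clock: 34.52
eef_pos: [0.4725, -0.2382, 0.0848]
tool_rot: [-0.002, 1.0, 0.0, 0.0]
ft_force: [4.2, 9.9, 1.4]
finger_gap: 0.0208
grip_force: 45.0
```

Call:
move_arm(
  deltas=[0.96,-9.75,0,0,2.84,-9.38,0,0,4.62,-8.64,0,0,6.22,-7.58,0,0,7.58,-6.22,0,0,8.64,-4.62,0,0,9.38,-2.84,0,0,9.75,-0.96,0,0],
)

```text
clock: 35.18
eef_pos: [0.5208, -0.2889, 0.0848]
tool_rot: [-0.001, 1.0, -0.0, -0.003]
ft_force: [-8.7, 7.6, 10.4]
finger_gap: 0.0206
grip_force: 45.0
```

Call:
move_arm(
  deltas=[9.75,0.96,0,0,9.38,2.84,0,0,8.64,4.62,0,0,7.58,6.22,0,0,6.22,7.58,0,0,4.62,8.64,0,0,2.84,9.38,0,0,0.96,9.75,0,0],
)

```text
clock: 35.85
eef_pos: [0.5724, -0.2432, 0.085]
tool_rot: [0.003, 1.0, -0.0, 0.0]
ft_force: [-0.2, -9.5, -3.4]
finger_gap: 0.0213
grip_force: 45.0
```

```bash
sed -i 's/if mm.sum()<100: continue/if mm.sum()<100 or a>400: continue/' h.py; python3 look.py; python3 - <<'E'
from h import *
p=bot.camera("top")
for n in("red","blue"):
    k=lid(p,n); d=k[1]-C; print(n,k,np.hypot(*d),np.degrees(np.arctan2(d[1],d[0]))%360)
E
```

```text
pot?red (array([0.5264, 0.0338]), np.int32(258), np.float64(0.108))
pot?yellow (array([0.6932, 0.3573]), np.int32(396), np.float64(0.069))
yellow (array([ 0.6601, -0.0406]), np.int32(237), np.float64(359.6))
pot?blue (array([ 0.5306, -0.1118]), np.int32(240), np.float64(0.108))
35.9 [ 0.57252309 -0.24102149  0.08492943] [-0.51339937 -6.62858837 -3.37456647] 0.020907421206628665
red (np.int64(231), array([0.5266, 0.0314]), (17.096765518188477, 17.52947425842285)) 0.08531617666070138 123.18715909992075
blue (np.int64(223), array([ 0.5312, -0.1126]), (16.596872329711914, 17.42222785949707)) 0.08392359620511983 239.89099139740102
```

Call:
move_arm(
  deltas=[-0.96,9.75,0,0,-2.84,9.38,0,0,-4.62,8.64,0,0,-6.22,7.58,0,0,-7.58,6.22,0,0,-8.64,4.62,0,0,-9.38,2.84,0,0,-9.75,0.96,0,0],
)

```text
clock: 36.62
eef_pos: [0.5247, -0.1889, 0.085]
tool_rot: [-0.0, 1.0, -0.0, 0.003]
ft_force: [10.3, 2.6, -6.0]
finger_gap: 0.0208
grip_force: 45.0
```

Call:
move_arm(
  deltas=[-9.75,-0.96,0,0,-9.38,-2.84,0,0,-8.64,-4.62,0,0,-7.58,-6.22,0,0,-6.22,-7.58,0,0,-4.62,-8.64,0,0,-2.84,-9.38,0,0,-0.96,-9.75,0,0],
)

```text
clock: 37.28
eef_pos: [0.4725, -0.2379, 0.0849]
tool_rot: [-0.002, 1.0, -0.0, 0.0]
ft_force: [3.9, 9.8, 2.6]
finger_gap: 0.0206
grip_force: 45.0
```

Call:
move_arm(
  deltas=[0.96,-9.75,0,0,2.84,-9.38,0,0,4.62,-8.64,0,0,6.22,-7.58,0,0,7.58,-6.22,0,0,8.64,-4.62,0,0,9.38,-2.84,0,0,9.75,-0.96,0,0],
)

```text
clock: 37.95
eef_pos: [0.5207, -0.2889, 0.0848]
tool_rot: [-0.002, 1.0, -0.0, -0.003]
ft_force: [-9.0, 7.1, 9.7]
finger_gap: 0.0208
grip_force: 45.0
```

Call:
move_arm(
  deltas=[9.75,0.96,0,0,9.38,2.84,0,0,8.64,4.62,0,0,7.58,6.22,0,0,6.22,7.58,0,0,4.62,8.64,0,0,2.84,9.38,0,0,0.96,9.75,0,0],
)

```text
clock: 38.62
eef_pos: [0.5724, -0.2429, 0.085]
tool_rot: [0.003, 1.0, -0.0, 0.0]
ft_force: [-1.6, -10.1, -3.8]
finger_gap: 0.0207
grip_force: 45.0
```

Call:
move_arm(
  deltas=[0,0,0,0,0,0,0,0,0,0,0,0,0,0,0,0,0,0,0,0,0,0,0,0,0,0,0,0,0,0,0,0],
)

```text
clock: 39.28
eef_pos: [0.5725, -0.2408, 0.0849]
tool_rot: [0.0, 1.0, -0.0, 0.0]
ft_force: [0.1, -5.5, -2.9]
finger_gap: 0.0213
grip_force: 45.0
```

```bash
python3 look.py; python3 - <<'E'
from h import *
p=bot.camera("top")
for n in("red","blue"):
    k=lid(p,n); d=k[1]-C; print(n,k,np.hypot(*d),np.degrees(np.arctan2(d[1],d[0]))%360)
E
```

```text
pot?red (array([ 0.4854, -0.0415]), np.int32(269), np.float64(0.108))
pot?yellow (array([0.6933, 0.3574]), np.int32(394), np.float64(0.069))
yellow (array([0.6171, 0.0356]), np.int32(241), np.float64(59.9))
pot?blue (array([ 0.6156, -0.1134]), np.int32(253), np.float64(0.108))
39.3333 [ 0.57252821 -0.2407269   0.0849492 ] [ 0.28814409 -5.27952192 -1.60978349] 0.02104791130782099
red (np.int64(231), array([ 0.4877, -0.0432]), (16.65643310546875, 17.470012664794922)) 0.08565979220147572 182.1409013663231
blue (np.int64(229), array([ 0.6153, -0.1125]), (17.015880584716797, 17.52538299560547)) 0.0837869321553188 300.08415655877513
```

Call:
move_arm(
  deltas=[0,0,0,0,0,0,0,0,0,0,0,0,0,0,0,0,0,0,0,0,0,0,0,0,0,0,0,0,0,0,0,0],
)

```text
clock: 40.05
eef_pos: [0.5725, -0.2408, 0.0849]
tool_rot: [0.0, 1.0, -0.0, 0.0]
ft_force: [0.5, -6.0, -2.5]
finger_gap: 0.021
grip_force: 45.0
```

Call:
move_arm(
  deltas=[0,0,0,0,0,0,0,0,0,0,0,0,0,0,0,0,0,0,0,0,0,0,35,0,0,0,35,0,0,0,30,0],
  jaw=1,
)

```text
clock: 40.72
eef_pos: [0.5725, -0.2396, 0.1864]
tool_rot: [-0.0, 1.0, 0.0, -0.0]
ft_force: [0.9, 0.9, 0.6]
finger_gap: 0.0666
grip_force: 0.0
```

Call:
move_arm(
  deltas=[-14,33,0,0,-14,33,0,0,-14,33,0,0,-14,33,0,0,-14,34,0,0,-14.2,34,0,0,0,0,0,0,0,0,0,0],
)

```text
clock: 41.38
eef_pos: [0.4879, -0.0383, 0.1852]
tool_rot: [-0.0, 1.0, 0.002, 0.0]
ft_force: [0.7, -0.1, -0.4]
finger_gap: 0.087
grip_force: 0.0
```

Call:
move_arm(
  deltas=[0,0,-30,0,0,0,-30,0,0,0,-25,0,0,0,-15,0,0,0,0,0,0,0,0,0,0,0,0,0,0,0,0,0],
)

```text
clock: 42.05
eef_pos: [0.4899, -0.0408, 0.0867]
tool_rot: [0.0, 1.0, -0.0, 0.001]
ft_force: [0.2, -0.4, -0.2]
finger_gap: 0.0871
grip_force: 0.0
```

Call:
move_arm(
  deltas=[0,0,0,0,0,0,0,0,0,0,0,0,0,0,0,0,0,0,0,0,0,0,0,0,0,0,0,0,0,0,0,0],
  jaw=0,
  newtons=6,
)

```text
clock: 42.72
eef_pos: [0.4885, -0.0401, 0.0851]
tool_rot: [0.0, 1.0, -0.0, 0.0]
ft_force: [-0.4, -0.8, 1.6]
finger_gap: 0.0535
grip_force: 6.0
```

Call:
move_arm(
  deltas=[0,0,0,0,0,0,0,0,0,0,0,0,0,0,0,0,0,0,0,0,0,0,0,0,0,0,0,0,0,0,25,0],
  jaw=1,
)

```text
clock: 43.38
eef_pos: [0.4846, -0.0392, 0.1056]
tool_rot: [-0.001, 1.0, -0.0, -0.004]
ft_force: [-0.8, -0.4, -0.4]
finger_gap: 0.0867
grip_force: 0.0
```

Call:
move_arm(
  deltas=[0,0,35,0,0,0,40,0,-10,-38,10,0,-10,-38,10,0,-10,-38,0,0,-10,-38,0,0,-10,-38,0,0,-10,-38,0,0],
)

```text
clock: 44.05
eef_pos: [0.4277, -0.2697, 0.2053]
tool_rot: [0.0, 1.0, 0.0, 0.0]
ft_force: [1.0, -0.2, 0.1]
finger_gap: 0.0874
grip_force: 0.0
```

```bash
python3 look.py; python3 - <<'E'
from h import *
p=bot.camera("top");cv2.imwrite("pics/c10.png",cv2.resize(p["color"][140:260,165:365],None,fx=4,fy=4,interpolation=cv2.INTER_CUBIC))
for n in("red","blue"):
    k=lid(p,n); d=k[1]-C; print(n,k,np.hypot(*d),np.degrees(np.arctan2(d[1],d[0]))%360)
E
```

```text
knob [ 0.571  -0.2398]
pot?red (array([ 0.4874, -0.0404]), np.int32(248), np.float64(0.109))
pot?yellow (array([0.6933, 0.3572]), np.int32(392), np.float64(0.069))
yellow (array([0.6172, 0.0356]), np.int32(241), np.float64(59.9))
pot?blue (array([ 0.6156, -0.1133]), np.int32(254), np.float64(0.108))
44.1 [ 0.42579201 -0.27627175  0.20543641] [-2.56705066 -6.01498627 -0.36189322] 0.08719673246543776
red (np.int64(234), array([ 0.4879, -0.0414]), (17.218162536621094, 17.360082626342773)) 0.08541147463895003 180.93919094573556
blue (np.int64(226), array([ 0.6154, -0.1125]), (17.005035400390625, 17.520484924316406)) 0.08383710395761529 300.14329204325725
```

View pics/c10.png

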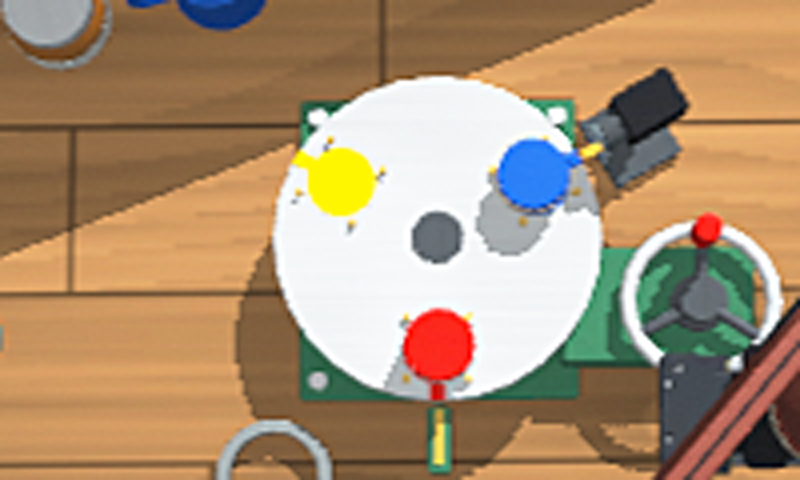

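Call:
move_arm(
  deltas=[-10,-20,20,0,0,-20,20,0,0,0,0,0,0,0,0,0,0,0,0,0,0,0,0,0,0,0,0,0,0,0,0,0],
)

```text
clock: 44.82
eef_pos: [0.4183, -0.307, 0.2441]
tool_rot: [-0.001, 1.0, 0.0, -0.0]
ft_force: [-0.0, -0.6, 0.1]
finger_gap: 0.0875
grip_force: 0.0
```

```bash
python3 - <<'E'
from h import *
s=bot.read_state();print(s["eef_pos"],s["ft_force"]);print(bot.close_job())
E
```

```text
[ 0.41830321 -0.30696247  0.24407256] [-0.00932218 -0.61647998  0.0521593 ]
the job is handed in; nothing more can be done
None
```

The job is handed in at about 45 s: the red and blue pots each went in their own bay and rested at the camera in order, and the red bay is back at the loading pointer. No yellow pot was on the bench. The red pot had slid about 4 mm in its bay while the plate was cranked on, so I recentred it at the end; the last picture showed both pots within about 1.5 mm of centre.

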